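# Trip-test of a spring-closing gas valve

## Robot

A 7-joint arm with a two-finger parallel gripper is mounted at the origin on the work surface. World frame = base frame: x ahead of the robot, y to its left, z up, the work surface at z = 0. Lengths are in m, angles in degrees, forces in N, time in s.
With the tool pointing down it reaches from about 0.4 to 0.875 m from the base axis. Payload 4.4 kg.
Tool frame: the origin (TCP) lies on the centre line of the jaws, within the pads' length; the fingertips stand 22 mm ahead of it and the grasp point (between the pads) lies 3 mm ahead of it (manip.tip_reach is the distance from the TCP to the fingertips, in m); x points along the fingers, y is the direction in which the jaws open and shut, and the axes are right-handed (so a half turn about x gives the same grasp; the last joint's range is limited). The gripper opens to 85 mm and grips with 20 to 120 N. Pads are 22 mm wide; open, the fingers measure 114 mm over their backs; the gripper's body (76 mm by 85 mm) begins 54 mm behind the grasp point. The pads swing forward as they close: fully open they stand 13 mm farther back than shut.
Start: joints at [70.313, 36.005, 2.206, 86.941, -1.547, 57.084, -1.146], TCP at [0.178, -0.625, 0.253] pointing down, gripper open.
Joint ranges: [-175.42, 175.42], [-21.48, 121.26], [-71.46, 75.88], [10.55, 141.38], [-63.04, 243.04], [13.31, 113.54], [-168.57, 168.57]. Speed limits (degrees/s): [147.25, 147.25, 180, 180, 180, 180, 180].

## Interface

Orientations are given as a 3x3 rotation matrix whose columns are the frame's x, y, z axes.
In Python, from cell import manip gives the robot as it stands. Calls block until the motion is done:
- manip.move_pose(position, orientation): joint-space move of the TCP to a pose.
- manip.line_to(position, rate=0.15, frame=None): straight line of the TCP; frame=None keeps the orientation; rate is the mean speed in m/s.
- manip.goto_joints(angles): joint-space move.
- manip.gripper_to(opening, strength=None): finger opening in m; strength is the grip in N (None keeps the last); returns when the fingers have stopped.
- manip.pause(seconds).
- manip.solve_ik(position, orientation): joint angles nearest the present ones, or None.
- manip.read_camera(name): name is "scene" or "top" or "wrist"; returns a dict with "pixels" (400x640x3 uint8, red, green, blue), "fov_y" (degrees; the focal length in pixels is half the picture's height over the tangent of half this angle, whatever the lens; pixels are square), "cx", "cy" (the principal point, pixels), "rvec" (rotation vector, rad) and "tvec" (3), from world to camera coordinates, as OpenCV has them. Camera axes: x right, y down, z forward; pixel columns grow to the right and rows downward; lengths in m; the calibration is good to about 2 mm. A picture is of the moment at which its call begins. There is no depth.
A pose or a line that the arm cannot do raises manip.Unreachable and nothing moves.
- manip.finish_job(): hands the job in, once; it reports no verdict.
Readings, each from a call of its own:
- manip.read_time_s(): time.
- manip.read_joint_positions(): joint angles.
- manip.read_dq(): joint speeds.
- manip.read_effort(): joint torques, N m.
- manip.read_ee_pos(): TCP position.
- manip.read_tcp_rot(): TCP orientation.
- manip.read_wrist_force(): force on the tool from outside, world axes, zero at the start.
- manip.read_moment(): the same for the moment, N m.
- manip.read_grip_width(): finger opening in m.
Only numpy, scipy, OpenCV 4.12 (cv2) and the standard library are available. Lean on these libraries where they do the work, as an engineer would, in place of code of your own. Each camera call takes 0.05 s, during which the arm holds its last target.

## Task

Trip-test the spring-closing gas valve on the bench: swing its arm round by the knob until the latch catches and holds it open by itself, easing it onto the latch without straining it against the rubber buffer behind, and take your hand off. Then press the trip pad gently so that the arm snaps shut on its own with nothing in its way, and leave the things standing about where they are.

Things in the scene. Friction and masses are not known exactly. Their poses are not given: they have to be found in the camera images.
- valve: Spring-closing gas valve fixed to the bench, plain metal: base plate 110 x 400 x 10 mm, pipe along its y at 62 mm height, brass body, grey round spring housing (72 mm dia, top at 110 mm). Origin on the bench below the upright stem on which the arm turns, z up. Shut, the arm points to its -x; open, towards -y. Its gauge (top at 151 mm) stands at y +165 mm.
- lever (a joint): Sprung arm, a flat bar 22 x 142 mm at 118 to 126 mm height. Angle in rad, 0 shut, growing anticlockwise from above. Its spring always pulls it shut: 4 N at the knob, evenly rising to 6.5 N open, about 1 N more while the hook rides up. The latch catches somewhere from 1.07 to 1.73, set by hand for each line's flow. Let go too soon, or tripped, it flies shut in under 0.5 s.
- lever_knob (a point): Middle of the grip of the black upright knob near the arm's end, 125 mm from the stem: 25 mm dia, standing from 126 to 176 mm above the bench, this point at 150 mm. The knob can be gripped, caged or pushed.
- trip: Trip lever of the latch on the housing's bracket, steel, rocking on a level pivot; origin on the pivot, at x 52, y 40, z 119 mm of the valve. Coaxial beneath it lies the hook, a 12 mm beam reaching 60 mm towards the valve's -y over a pin that turns with the arm: the passing pin lifts it, it drops behind and holds the pin. The trip lever stays still then; only its press lifts the hook off.
- trip_pad (a point): Centre of the top of the trip pad: ribbed steel plate 28 x 28 mm at the trip lever's free end, its top at 147 mm height, 50 mm from the pivot towards the valve's +y, free above. With the arm caught, pressing it straight down 6 to 12 mm with 4 to 10 N frees the arm; it bottoms at 16 mm. Over 20 N is too hard. A light spring returns it.
- buffer: Rubber buffer 12 mm dia under the hook that stops the pin; origin at the middle of its face. The arm meets it about 0.04 rad (5 mm at the knob) past the catch; from there each further mm at the knob takes about 2 N more. Over 20 N on the buffer strains the arm: that is about 14 N of push at the knob.
- tipbox: Bystander: orange pipette-tip box with clear lid, 120 x 82 x 62 mm; origin under its centre.
- flask: Bystander: glass bottle with orange cap, 68 mm dia, 150 mm high; origin under its centre.
- beaker: Bystander: open glass beaker, 66 mm dia, 85 mm high; origin under its centre.

How it is judged (in metres and radians):
On the way, in this order (a step that is already met when the one before it is completed fails the run):
1. the arm stands open, held by the latch alone, nobody touching it (value of joint lever above 0.95 rad and contact force between each of the fingers, the arm and lever below 0.1 N), for 0.5 s.
2. the trip pad is pressed while the arm stands open (value of joint lever above 0.95 rad and contact force between any of the fingers, the arm and trip above 0.5 N).
3. the arm has snapped shut (value of joint lever below 0.06 rad), for 0.2 s.
At the end, for the whole second after the job is handed in: The arm is back shut by itself (within 0.06 rad of its closed stop) after having been caught open and tripped, the trip pad is released, and the tip box, bottle and beaker stand within 20 mm of where they were (value of joint lever below 0.06 rad and contact force between the fingers and trip below 0.1 N and distance of each of tipbox, flask, beaker from where it was at the start of the episode below 0.02 m); the robot touches nothing.
It fails at once if the arm is strained against the rubber buffer (over 20 N on the buffer) (contact force between lever and buffer above 20 N).
It fails at once if the trip pad is pressed with over 20 N (contact force between any of the fingers, the arm and trip above 20 N).
It fails at once if the arm strikes the robot as it snaps shut (velocity of joint lever below -2 rad/s and contact force between any of the fingers, the arm and lever above 2 N).
It fails at once if a bystander is moved by more than 20 mm (distance of any of tipbox, flask, beaker from where it was at the start of the episode above 0.02 m).
It also fails if it takes over 58 s, if anything falls off the work surface, if the arm or the gripper's body presses on something with over 40 N, if the wrist force passes 120 N, or if a joint passes its speed limit or range.

## Working session

There is one attempt and no reset: what is moved stays moved. The work goes in short steps, each a Python script; the robot and the scene stay as the last script left them, time stands still between calls to the robot, and variables do not carry over. Pictures are saved under pics/ and viewed, and the job is handed in when it is done.

```bash
ls; mkdir -p pics
cat > h.py <<'E'
from cell import manip
import numpy as np, cv2
def cam(n):
    c=manip.read_camera(n); 
    f=200/np.tan(np.radians(c["fov_y"])/2)
    c["K"]=np.array([[f,0,c["cx"]],[0,f,c["cy"]],[0,0,1]]); c["R"]=cv2.Rodrigues(np.array(c["rvec"],float))[0]; c["t"]=np.array(c["tvec"],float); return c
def save(c,fn): cv2.imwrite("pics/"+fn,cv2.cvtColor(c["pixels"],cv2.COLOR_RGB2BGR))
def ray(c,u,v):
    d=c["R"].T@np.linalg.inv(c["K"])@np.array([u,v,1.]); return -c["R"].T@c["t"],d/np.linalg.norm(d)
def plane(c,u,v,z):
    o,d=ray(c,u,v); return o+d*(z-o[2])/d[2]
def proj(c,p):
    q=c["K"]@(c["R"]@np.array(p,float)+c["t"]); return q[:2]/q[2]
def tri(c1,p1,c2,p2):
    o1,d1=ray(c1,*p1);o2,d2=ray(c2,*p2)
    s=np.linalg.lstsq(np.c_[d1,-d2],o2-o1,rcond=None)[0]
    a=o1+d1*s[0];b=o2+d2*s[1]; return (a+b)/2,np.linalg.norm(a-b)
E
python3 - <<'E'
from h import *
import pickle
for n in("scene","top","wrist"):
    c=cam(n);save(c,n+"0.png");pickle.dump(c,open(n+"0.pkl","wb"));print(n,-c["R"].T@c["t"],c["K"][0,0],c["cx"],c["cy"])
print(manip.read_tcp_rot(),manip.read_wrist_force(),manip.read_time_s())
E
```

```text
pics
scene [ 1.19193163 -0.08025369  0.56670464] 394.93458378263176 320.1031743337525 200.9706309969208
top [0.46604156 0.05897886 1.0847488 ] 374.243088734906 318.0326056166603 194.7678549390322
wrist [ 0.24924046 -0.60439706  0.37350211] 329.9405231319776 319.6611792676552 199.97912098379342
[[-3.91564239e-04  2.74240123e-01 -9.61661168e-01]
 [ 1.45504767e-03 -9.61660067e-01 -2.74240402e-01]
 [-9.99998865e-01 -1.50664558e-03 -2.24807603e-05]] [ 0.3029543   0.28565803 -0.10391684] 0.15
```

```bash
sleep 1
```

```text
(no output)
```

View pics/scene0.png

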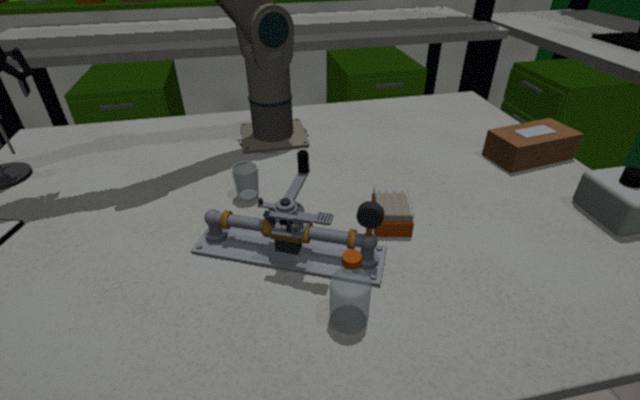

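View pics/top0.png

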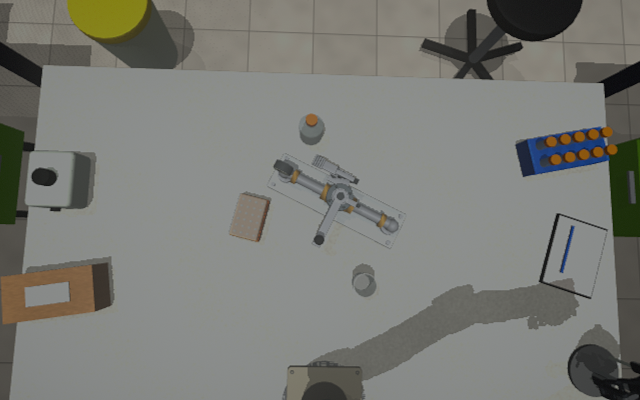

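The top view shows the valve at about (337,200). The stem is at (341,196), the knob at (319,240), the trip pad near (322,162), the gauge at (283,167), the tip box at (250,217), the beaker at (363,280) and the flask at (312,128). I'll zoom in next.

Run:
```python
from h import *
import pickle
c=pickle.load(open("top0.pkl","rb"));i=c["pixels"][100:300,230:430]
cv2.imwrite("pics/topz.png",cv2.cvtColor(cv2.resize(i,(800,800),interpolation=2)[:600+200][100:700],cv2.COLOR_RGB2BGR))
c=pickle.load(open("scene0.pkl","rb"));i=c["pixels"][140:290,190:390]
cv2.imwrite("pics/scz.png",cv2.cvtColor(cv2.resize(i,(800,600),interpolation=2),cv2.COLOR_RGB2BGR))
```

```text
(no output)
```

View pics/topz.png

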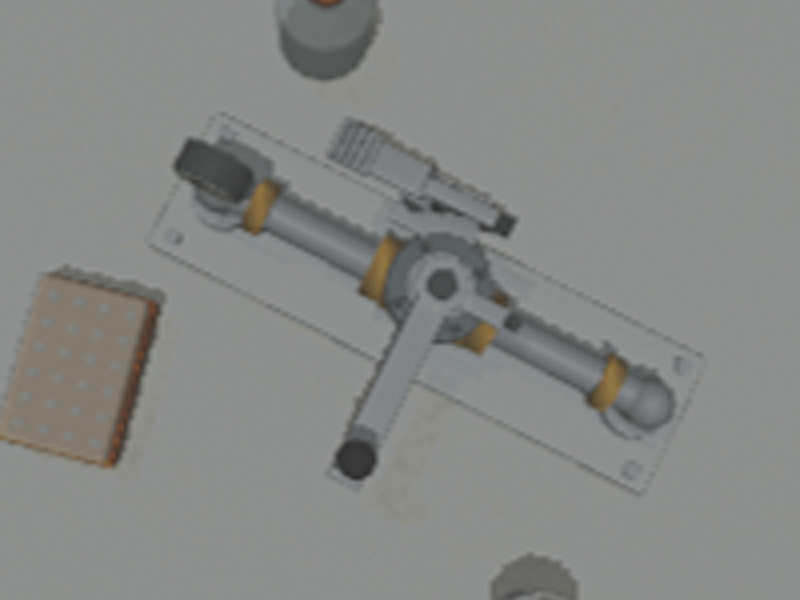

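View pics/scz.png

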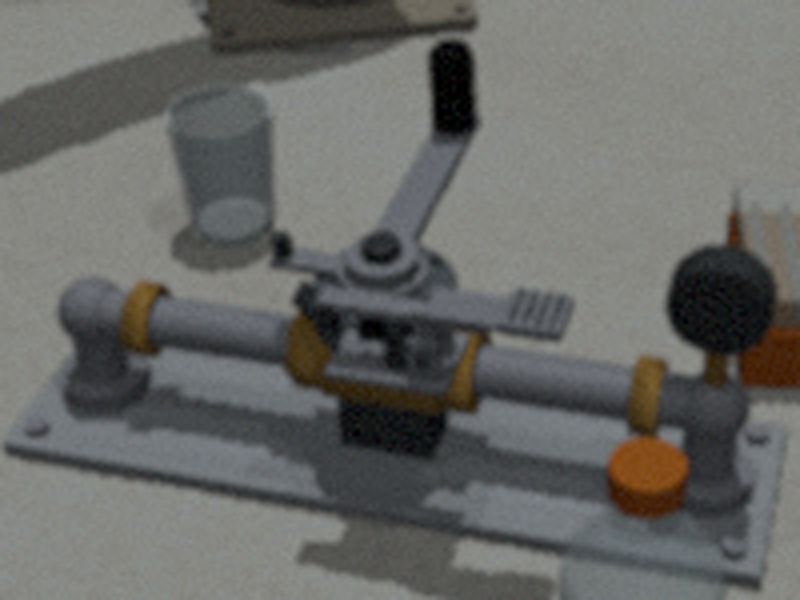

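Run:
```python
from h import *
import pickle
c=pickle.load(open("top0.pkl","rb"));s=pickle.load(open("scene0.pkl","rb"))
T=lambda x,y:(230+(x+.5)/4-.5,125+(y+.5)/4-.5)
S=lambda x,y:(190+(x+.5)/4-.5,140+(y+.5)/4-.5)
C=[plane(c,*T(*p),.01) for p in((222,113),(704,356),(643,494),(150,244))]
for p in C:print(p)
ctr=sum(C)/4;print("plate ctr",ctr,[np.linalg.norm(C[i]-C[(i+1)%4]) for i in range(4)])
yv=(C[0]-C[1]+C[3]-C[2]);yaw=np.degrees(np.arctan2(-yv[0],yv[1]));print("yaw",yaw)
C2=[plane(s,*S(*p),.01) for p in((8,446),(758,582),(787,432))]
print(C2)
k=plane(c,*T(356,459),.176);print("knobtop",k,tri(c,T(356,459),s,S(452,50)))
for z in (.126,.13,.135):
  st=plane(c,*T(441,284),z);print("stem",st,np.linalg.norm((k-st)[:2]))
print("pad",plane(c,*T(356,145),.147),tri(c,T(356,145),s,S(541,312)))
w=np.radians(yaw);R=np.array([[np.cos(w),-np.sin(w),0],[np.sin(w),np.cos(w),0],[0,0,1]])
st=plane(c,*T(441,284),.13);o=st.copy();o[2]=0
print("plate ctr in v",R.T@(ctr-o),"pad",R.T@(plane(c,*T(356,145),.147)-o),"knob",R.T@(k-o),"gauge",R.T@(plane(c,*T(213,168),.14)-o))
print("flask cap",plane(c,311.5,119,.15),"beaker",plane(c,363,283,.0),"tip",plane(c,230+80/4,125+370/4,.06))
print('base corner scene check',proj(s,C[0]),proj(s,C[1]))
```

```text
[0.69940265 0.12452938 0.01      ]
[ 0.52964192 -0.22852482  0.01      ]
[ 0.42985367 -0.18396635  0.01      ]
[0.60201982 0.17358114 0.01      ]
plate ctr [ 0.56522951 -0.02859517  0.01      ] [np.float64(0.39174733189197586), np.float64(0.10928472496839436), np.float64(0.39683924849525987), np.float64(0.10903894433897342)]
yaw -25.69589997359826
[array([ 0.5323388 , -0.22415016,  0.01      ]), array([0.70442722, 0.12848488, 0.01      ]), array([0.60686305, 0.17714643, 0.01      ])]
knobtop [0.45324333 0.02780197 0.176     ] (array([0.45337575, 0.02873322, 0.17300466]), np.float64(0.0020959154643509586))
stem [ 0.56569606 -0.02666402  0.126     ] 0.12494863478733959
stem [ 0.56528029 -0.02630671  0.13      ] 0.12441877088092422
stem [ 0.56476058 -0.02586007  0.135     ] 0.12375666575063908
pad [0.6511835  0.03056751 0.147     ] (array([0.65188965, 0.03289386, 0.14591026]), np.float64(0.004819583643595337))
plate ctr in v [ 0.0009465  -0.00208416  0.01      ] pad [0.05274772 0.08849698 0.147     ] knob [-0.12441864  0.00017915  0.176     ] gauge [-0.00087067  0.16340812  0.14      ]
flask cap [0.75913827 0.05100771 0.15      ] beaker [ 0.32938899 -0.10740086  0.        ] tip [0.50722821 0.21175435 0.06      ]
base corner scene check [376.27662486 283.50873308] [189.55010632 250.56833453]
```

```bash
cat >> h.py <<'E'
O=np.array([.5663,-.0265]); YAW=np.radians(-25.9); RK=.125
def knob(a,r=RK):
    th=YAW+np.pi+a; return O+r*np.array([np.cos(th),np.sin(th)])
def tang(a):
    th=YAW+np.pi+a+np.pi/2; return np.array([np.cos(th),np.sin(th)])
def rot(y):
    c,s=y; return np.array([[0,c,s],[0,s,-c],[-1.,0,0]])
def pose(a,z=.155):
    p=knob(a); return np.array([p[0],p[1],z]),rot(tang(a))
E
python3 - <<'E'
from h import *
for a in np.arange(0,1.9,.3):
    q=manip.solve_ik(*pose(a)); print(a,None if q is None else np.round(q,0))
pad=np.array([.652,.0315,.25])
for d in range(0,360,30): 
    q=manip.solve_ik(pad,rot([np.cos(np.radians(d)),np.sin(np.radians(d))])); print(d,None if q is None else np.round(q,0))
p,r=pose(0,.26)
manip.gripper_to(.04,40)
manip.move_pose(p,r)
print(manip.read_time_s(),manip.read_ee_pos(),manip.read_wrist_force(),manip.read_moment(),manip.read_grip_width(),manip.tip_reach)
c=cam("wrist");save(c,"w1.png")
E
```

```text
0.0 [ -14.   30.   10.  123.  -10.   28. -112.]
0.3 [ -7.  29.   7. 125.  -7.  26. -94.]
0.6 [  0.  29.   3. 124.  -3.  27. -76.]
0.8999999999999999 [  8.  30.  -2. 122.   2.  28. -60.]
1.2 [ 14.  32.  -6. 118.   7.  31. -44.]
1.5 [ 19.  34. -10. 113.  10.  34. -28.]
1.7999999999999998 [ 22.  37. -14. 107.  14.  38. -14.]
0 [  8.  38. -22.  86.  16.  59. -18.]
30 [ 12.  39. -29.  86.  21.  61.   7.]
60 [ 15.  40. -37.  86.  26.  62.  33.]
90 [ 19.  42. -44.  86.  31.  65.  59.]
120 [ 26.  48. -61.  86.  43.  72.  80.]
150 [ 26.  48. -61.  86.  43.  72. 110.]
180 [ 26.  48. -61.  86.  43.  72. 140.]
210 [ -15.   37.   17.   87.  -12.   57. -145.]
240 [  -9.   37.    7.   87.   -5.   57. -121.]
270 [ -5.  36.  -1.  87.   0.  57. -96.]
300 [ -1.  37.  -8.  86.   5.  57. -70.]
330 [  3.  37. -15.  86.  10.  58. -44.]
3.175 [0.45410735 0.02739941 0.26002264] [-0.04305684  0.34567143  0.09994359] [-0.01110864  0.05311256  0.00694033] 0.0402604096273111 0.022
```

```bash
sleep 1
```

```text
(no output)
```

View pics/w1.png

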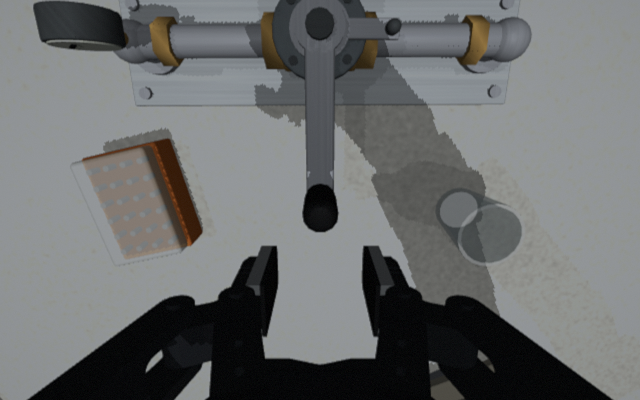

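The wrist view shows the arm bar vertical at u≈320, so the yaw is right. The knob is at (320,207) and the jaws are centred on u≈320. I'll check the measured knob and stem positions against this view, then descend.

Run:
```python
from h import *
c=cam("wrist")
print("proj knob top",proj(c,[*knob(0),.176]),"base",proj(c,[*knob(0),.126]),"stem",proj(c,[*O,.13]))
manip.line_to(pose(0,.155)[0],rate=.1)
print(manip.read_time_s(),manip.read_ee_pos(),manip.read_wrist_force())
c=cam("wrist");save(c,"w2.png")
```

```text
proj knob top [318.72255159 217.95025164] base [318.86643395 196.74921445] stem [318.55222883  22.90573577]
4.475 [0.45424025 0.02813294 0.15543038] [0.33414225 0.2016018  1.0266455 ]
```

```bash
sleep 1
```

```text
(no output)
```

View pics/w2.png

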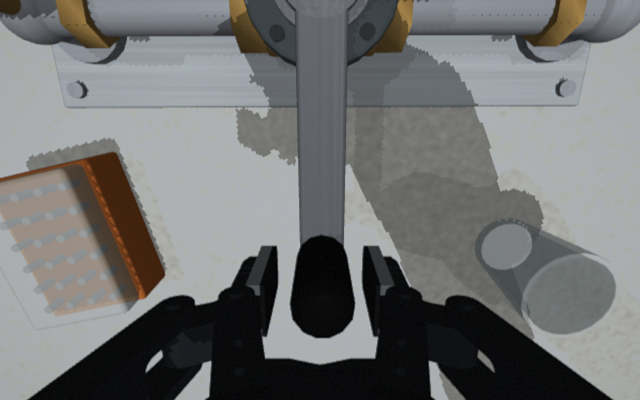

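The knob is caged and centred between the pads. Next I sweep to just before the catch range.

Run:
```python
from h import *
for a in np.arange(.1,1.06,.1):
    p,r=pose(a); manip.line_to(p,rate=.08,frame=r)
    f=manip.read_wrist_force(); t=tang(a); e=manip.read_ee_pos()
    print(round(a,3),round(manip.read_time_s(),2),"ft %.2f fr %.2f fz %.2f"%(-f[:2]@t,f[:2]@[t[1],-t[0]],f[2]),np.round((e-p)*1e3,1),round(manip.read_grip_width(),4))
```

```text
0.1 4.83 ft 2.29 fr -0.00 fz 2.55 [0.9 0.9 0.6] 0.0399
0.2 5.14 ft 4.52 fr -0.39 fz 2.59 [0.6 0.7 0.4] 0.0398
0.3 5.45 ft 3.98 fr -0.43 fz 4.57 [0.4 0.5 0.2] 0.04
0.4 5.76 ft 5.45 fr -0.22 fz 2.71 [0.3 0.5 0. ] 0.0403
0.5 6.07 ft 3.77 fr -1.22 fz 2.66 [ 0.1  0.5 -0. ] 0.0401
0.6 6.38 ft 4.11 fr -2.58 fz 1.12 [ 0.   0.5 -0. ] 0.0398
0.7 6.68 ft 4.07 fr -1.73 fz 0.89 [-0.1  0.6 -0.1] 0.0403
0.8 6.99 ft 4.11 fr -2.20 fz 0.55 [-0.2  0.6 -0.1] 0.0403
0.9 7.3 ft 5.12 fr -2.24 fz 1.12 [-0.5  0.8 -0.1] 0.0401
1.0 7.61 ft 5.33 fr -2.81 fz 1.28 [-0.8  0.8 -0.2] 0.0398
```

```bash
cat > sweep.py <<'E'
from h import *
import sys
a=float(sys.argv[1]);end=float(sys.argv[2]);hist=[]
def meas(a):
    F=[]
    for _ in range(4): manip.pause(.03);F.append(manip.read_wrist_force())
    f=np.mean(F,0);t=tang(a);return -f[:2]@t,f[:2]@[t[1],-t[0]],np.std([-g[:2]@t for g in F])
while a<end:
    a+=.016;p,r=pose(a);manip.line_to(p,rate=.04,frame=r)
    ft,fr,s=meas(a);hist.append(ft)
    print("%.3f t%.2f ft %.2f fr %.2f sd %.2f"%(a,manip.read_time_s(),ft,fr,s))
    if ft>8.8: print("HIGH");break
    if len(hist)>3 and max(hist[-4:-1])-ft>.9: print("DROP");break
E
python3 sweep.py 1.0 1.35
```

```text
1.016 t7.99 ft 4.87 fr -3.03 sd 0.39
1.032 t8.38 ft 4.53 fr -3.25 sd 0.37
1.048 t8.76 ft 4.70 fr -3.16 sd 0.31
1.064 t9.14 ft 4.89 fr -3.07 sd 0.37
1.080 t9.53 ft 4.43 fr -3.24 sd 0.60
1.096 t9.91 ft 5.00 fr -2.97 sd 0.35
1.112 t10.29 ft 4.33 fr -3.19 sd 0.19
1.128 t10.68 ft 4.96 fr -3.26 sd 0.56
1.144 t11.06 ft 4.52 fr -3.15 sd 0.43
1.160 t11.44 ft 4.64 fr -2.70 sd 0.62
1.176 t11.82 ft 4.97 fr -3.31 sd 0.09
1.192 t12.21 ft 5.14 fr -3.37 sd 0.66
1.208 t12.59 ft 5.15 fr -3.43 sd 0.64
1.224 t12.97 ft 5.27 fr -3.50 sd 0.58
1.240 t13.36 ft 4.94 fr -3.23 sd 0.41
1.256 t13.74 ft 5.28 fr -2.82 sd 0.21
1.272 t14.12 ft 5.78 fr -3.30 sd 0.40
1.288 t14.51 ft 5.29 fr -3.16 sd 0.38
1.304 t14.89 ft 4.89 fr -3.12 sd 0.13
1.320 t15.28 ft 5.57 fr -3.24 sd 0.36
1.336 t15.66 ft 5.49 fr -3.42 sd 0.43
1.352 t16.04 ft 5.88 fr -3.98 sd 0.61
```

```bash
python3 sweep.py 1.352 1.7
```

```text
1.368 t16.43 ft 5.78 fr -3.23 sd 0.31
1.384 t16.81 ft 5.81 fr -3.58 sd 0.65
1.400 t17.19 ft 5.78 fr -3.16 sd 0.27
1.416 t17.57 ft 5.73 fr -3.01 sd 0.39
1.432 t17.96 ft 6.13 fr -3.47 sd 0.42
1.448 t18.34 ft 6.49 fr -3.55 sd 0.60
1.464 t18.73 ft 5.59 fr -3.42 sd 0.55
1.480 t19.11 ft 5.82 fr -2.85 sd 0.21
1.496 t19.49 ft 5.82 fr -2.84 sd 0.41
1.512 t19.88 ft 5.25 fr -3.39 sd 0.40
1.528 t20.26 ft 5.27 fr -2.59 sd 0.34
1.544 t20.64 ft 5.80 fr -3.41 sd 0.28
1.560 t21.02 ft 5.22 fr -2.93 sd 0.44
1.576 t21.41 ft 5.65 fr -3.21 sd 0.36
1.592 t21.79 ft 5.97 fr -3.27 sd 0.33
1.608 t22.18 ft 5.47 fr -2.52 sd 0.47
1.624 t22.56 ft 4.96 fr -2.63 sd 0.14
DROP
```

```bash
cat > back.py <<'E'
from h import *
import sys
sys.argv=["",sys.argv[1],sys.argv[1]]
a=float(sys.argv[1])
exec(open("sweep.py").read().split("while")[0])
for d in (.02,.04,.06):
    p,r=pose(a-d);manip.line_to(p,rate=.04,frame=r);print("%.3f"%(a-d),np.round(meas(a-d),2),round(manip.read_time_s(),2))
c=cam("wrist");save(c,"wb%d.png"%(a*1000))
E
python3 back.py 1.624
```

```text
1.604 [ 6.18 -2.97  0.56] 22.94
1.584 [ 6.42 -3.22  0.67] 23.32
1.564 [ 6.01 -2.76  0.57] 23.71
```

```bash
sleep 2
```

```text
(no output)
```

View pics/wb1624.png

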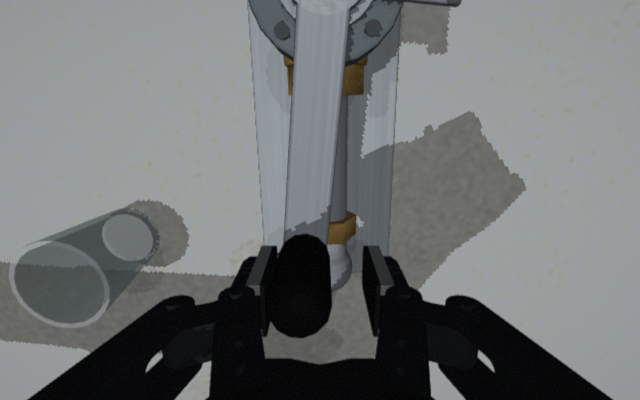

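The arm is not caught yet: the knob at (302,285) still rests on the trailing pad. I carry on further.

```bash
sed -i 's/>.9: print/>1.4: print/' sweep.py
python3 - <<'E'
from h import *
p,r=pose(1.61);manip.line_to(p,rate=.06,frame=r)
E
python3 sweep.py 1.61 1.84
```

```text
1.626 t24.39 ft 5.40 fr -2.72 sd 0.25
1.642 t24.77 ft 3.26 fr -1.73 sd 0.11
1.658 t25.16 ft 5.97 fr -1.82 sd 0.25
1.674 t25.54 ft 5.51 fr -2.41 sd 0.13
1.690 t25.93 ft 5.98 fr -2.44 sd 0.42
1.706 t26.31 ft 7.08 fr -2.27 sd 0.61
1.722 t26.69 ft 7.92 fr -2.66 sd 0.38
1.738 t27.07 ft 10.02 fr -3.17 sd 0.57
HIGH
```

The force rises from 6 to 10 N, so the arm has met the buffer. I back off now.

```bash
sed -i 's/(.02,.04,.06)/(.03,.06,.08,.10)/' back.py; python3 back.py 1.738
```

```text
1.708 [ 6.97 -2.29  0.18] 27.46
1.678 [ 6.37 -2.08  0.61] 27.84
1.658 [ 6.52 -2.32  0.6 ] 28.23
1.638 [ 4.61 -0.82  0.52] 28.61
```

```bash
sleep 2
```

```text
(no output)
```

View pics/wb1738.png

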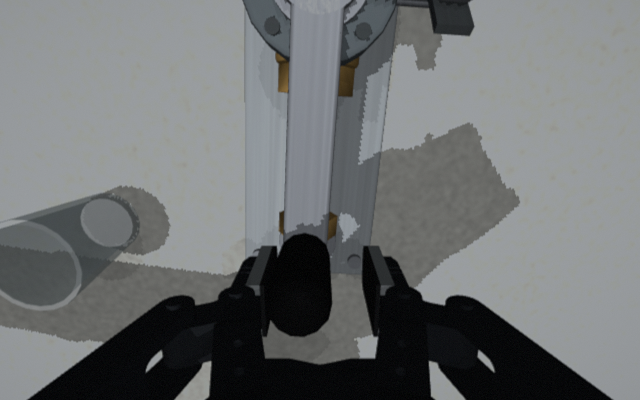

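The force starts to fall at 1.638, so the latch may be taking the load. I continue backing off slowly.

```bash
sed -i 's/(.03,.06,.08,.10)/(.012,.024,.036,.048)/' back.py; python3 back.py 1.638
```

```text
1.626 [2.97 1.32 0.53] 29.04
1.614 [0.73 0.04 0.59] 29.43
1.602 [0.11 0.15 0.51] 29.81
1.590 [-0.4  -0.37  0.2 ] 30.19
```

```bash
sleep 2
```

```text
(no output)
```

View pics/wb1638.png

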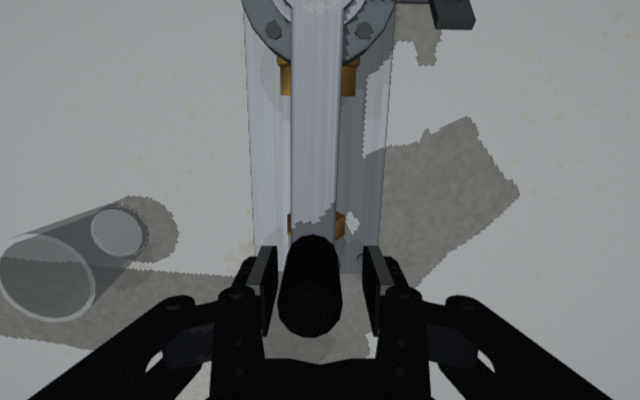

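The arm is caught: the force is about 0 and the knob at (310,285) is clear of both pads. I centre the jaws, lift off and look at the pad.

```bash
cat >> h.py <<'E'
RV=np.array([[np.cos(YAW),-np.sin(YAW)],[np.sin(YAW),np.cos(YAW)]])
def V(x,y,z): return np.array([*(O+RV@np.array([x,y])),z])
RP=rot(RV[:,0])
E
python3 - <<'E'
from h import *
import pickle
p,r=pose(1.572);manip.line_to(p,rate=.04,frame=r)
p[2]=.26;manip.line_to(p,rate=.1)
manip.pause(.2);print(manip.read_time_s())
manip.move_pose(V(.052,.02,.26),RP);manip.gripper_to(0)
c=cam("wrist");save(c,"w3.png");pickle.dump(c,open("w3.pkl","wb"))
t=cam("top");save(t,"t3.png");print(manip.read_time_s(),manip.read_ee_pos(),manip.read_wrist_force())
print(proj(c,V(.052,.09,.147)),proj(t,V(.052,.09,.147)))
E
```

```text
31.8917
33.125 [ 0.62176501 -0.03147     0.26011258] [0.16028089 0.6034716  0.02414691]
[319.2426872 105.0477622] [318.17107098 160.39677829]
```

```bash
sleep 3
```

```text
(no output)
```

View pics/w3.png

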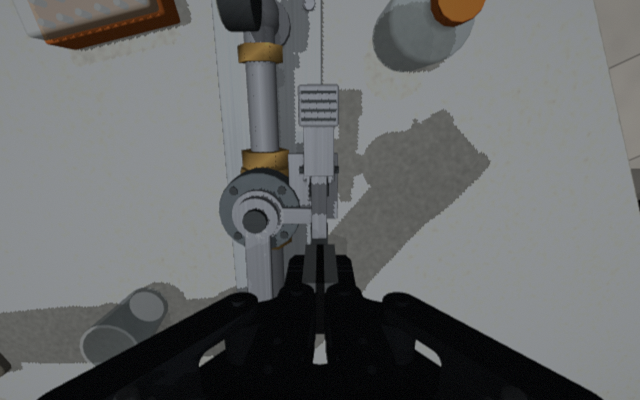

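View pics/t3.png

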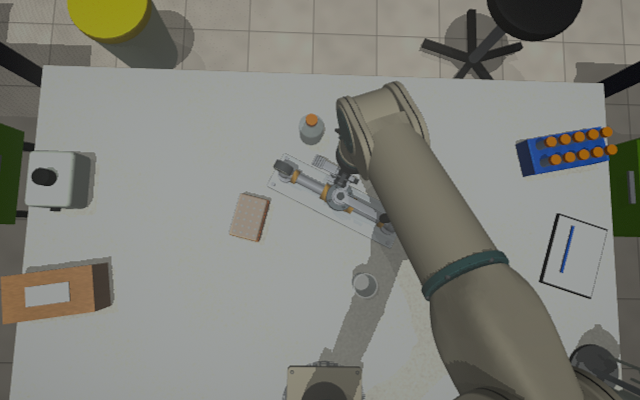

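The latch holds the arm open (bar below the stem at (258,260)). The pad centre at (319,105) matches the prediction to within 1 px. The next step is to press the pad in small steps, watching the force.

Run:
```python
from h import *
x,y=.052,.090
manip.line_to(V(x,y,.26),rate=.12);manip.line_to(V(x,y,.176),rate=.1)
manip.pause(.2);f0=np.mean([(manip.pause(.03),manip.read_wrist_force())[1] for _ in range(5)],0);print(f0,manip.read_time_s(),manip.read_ee_pos())
z=.176
while z>.158:
    z-=.0015;manip.line_to(V(x,y,z),rate=.02)
    f=np.mean([(manip.pause(.02),manip.read_wrist_force())[1] for _ in range(3)],0)-f0
    print("%.4f ez %.4f t%.2f"%(z,manip.read_ee_pos()[2],manip.read_time_s()),np.round(f,2))
    if f[2]>11: print("HIGH");break
c=cam("wrist");save(c,"w4.png");t=cam("scene");save(t,"s4.png")
```

```text
[-0.11744683 -0.16578426  0.18441794] 35.2167 [0.65251546 0.03177292 0.17630591]
0.1745 ez 0.1744 t35.52 [ 0.62 -0.39  0.12]
0.1730 ez 0.1729 t35.82 [ 0.42  0.13 -0.16]
0.1715 ez 0.1714 t36.12 [ 0.23  0.25 -0.77]
0.1700 ez 0.1699 t36.42 [-0.18 -0.01 -0.08]
0.1685 ez 0.1686 t36.72 [0.66 0.39 0.71]
0.1670 ez 0.1675 t37.02 [0.36 1.53 3.43]
0.1655 ez 0.1665 t37.32 [0.01 2.56 7.05]
0.1640 ez 0.1654 t37.62 [0.4  2.7  7.64]
0.1625 ez 0.1641 t37.92 [0.69 3.5  8.97]
0.1610 ez 0.1624 t38.22 [1.72 4.44 5.94]
0.1595 ez 0.1615 t38.52 [0.66 5.15 9.73]
0.1580 ez 0.1598 t38.82 [1.93 6.18 6.22]
```

```bash
sleep 4
```

```text
(no output)
```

View pics/s4.png

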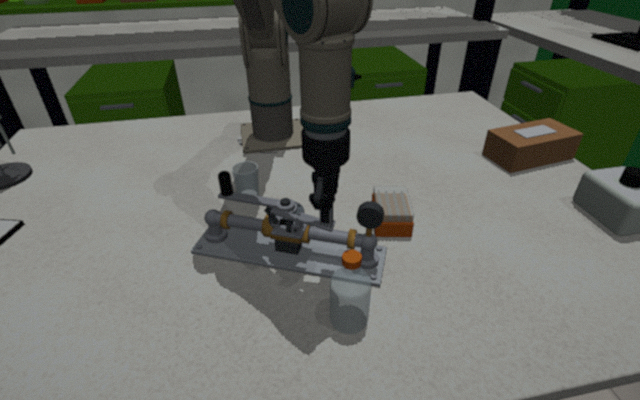

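The arm is still open (knob at (225,182)) with the pad about 9 mm down at 6–10 N. I press further.

Run:
```python
from h import *
x,y=.052,.090;z=.158
f0=np.array([-.117,-.166,.184])
c=cam("scene");old=c["pixels"][165:200,215:235].astype(int)
while z>.1525:
    z-=.001;manip.line_to(V(x,y,z),rate=.02)
    f=np.mean([(manip.pause(.02),manip.read_wrist_force())[1] for _ in range(3)],0)-f0
    d=np.abs(cam("scene")["pixels"][165:200,215:235].astype(int)-old).mean()
    print("%.4f ez %.4f t%.2f"%(z,manip.read_ee_pos()[2],manip.read_time_s()),np.round(f,2),round(d,1))
    if d>12: print("GONE");break
    if np.linalg.norm(f)>14: print("HIGH");break
t=cam("scene");save(t,"s5.png")
```

```text
0.1570 ez 0.1579 t39.32 [3.07 6.34 4.32] 26.3
GONE
```

```bash
sleep 3
```

```text
(no output)
```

View pics/s5.png

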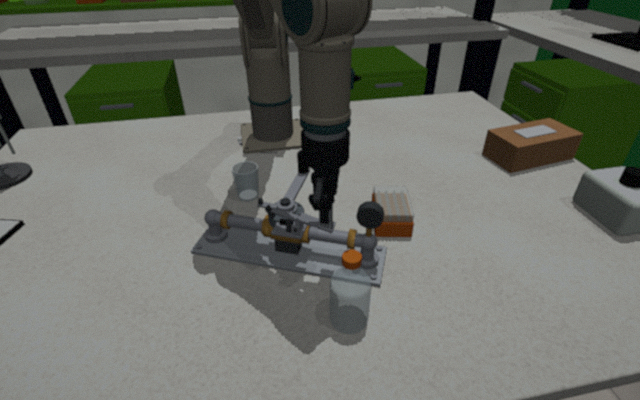

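The arm has snapped shut: the bar now runs towards (300,178), as it did at the start. I lift off, move clear and check.

Run:
```python
from h import *
import pickle
manip.line_to(V(.052,.09,.27),rate=.1)
manip.line_to(V(.10,-.12,.32),rate=.2)
manip.pause(.3)
w=manip.read_wrist_force();print(w,manip.read_time_s())
t=cam("top");save(t,"t6.png");s=cam("scene");save(s,"s6.png")
o=pickle.load(open("scene0.pkl","rb"))
d=np.abs(s["pixels"].astype(int)-o["pixels"]).max(2)
for n,(u,v,w,h) in dict(beaker=(228,155,40,50),flask=(325,250,52,85),tip=(375,185,42,55),lever=(270,150,45,60),pad=(310,205,25,22)).items(): print(n,d[v:v+h,u:u+w].mean())
cv2.imwrite("pics/s6z.png",cv2.cvtColor(cv2.resize(s["pixels"][140:340,190:430],(720,600)),cv2.COLOR_RGB2BGR))
```

```text
[-0.03118175  0.50709543 -0.02974094] 42.2083
beaker 14.4525
flask 7.004298642533937
tip 7.770562770562771
lever 8.534814814814816
pad 7.525454545454545
```

```bash
sleep 3
```

```text
(no output)
```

View pics/s6z.png

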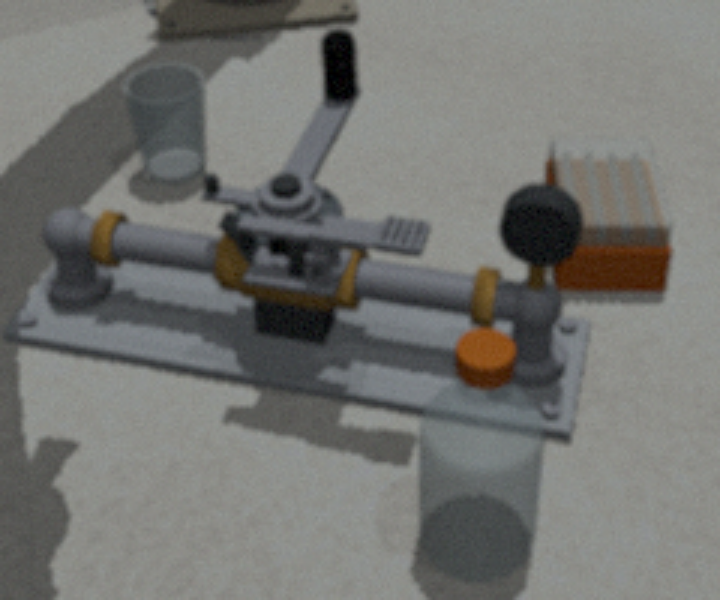

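View pics/t6.png

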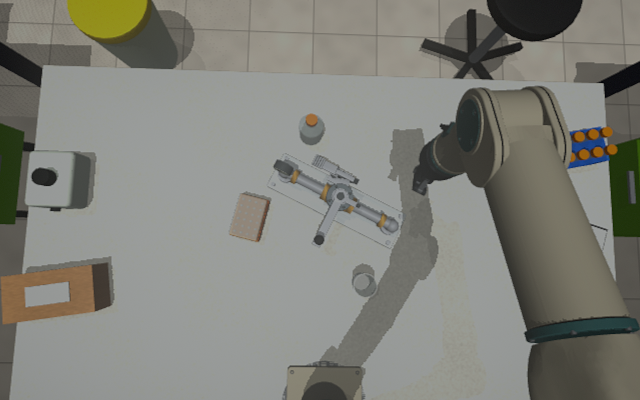

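In the top view, the knob is back at (319,240), the arm is shut and the pad is up. The tip box (250,217), flask (312,128) and beaker (363,280) are where they were at the start.

```bash
python3 -c "
from h import *
print(manip.read_time_s());print(manip.finish_job())"
```

```text
42.3083
the job is handed in; nothing more can be done
None
```

The valve was latched open, tripped and snapped shut on its own. I handed the job in at 42.3 s of the 58 s allowed; no verdict is reported.

- **Opening:** I caged the knob between the fingers and swung the arm until it met the buffer, at about 10 N of push at the knob (the limit is about 14 N). An earlier back-off test, after the force dipped, showed the arm not yet caught, so I pushed on. Backing off the second time, the force fell to about 0 N and the arm stayed open, at about 1.56 rad by estimate. I then lifted off.
- **Tripping:** I pressed the pad in small steps. The highest vertical force was 9.7 N, about 11 N in total with the sideways part, against the 20 N limit. The arm snapped shut with the pad about 11 mm down, and nothing was in its way.
- **Last checks:** In the camera images the arm is shut, the pad is back up, and the tip box, flask and beaker are at their starting pixels by eye. The wrist force, about 0.5 N with the robot clear, is within sensor noise. The pixel difference was higher around the beaker (14 against 7–8 elsewhere). I put this down to the robot's shadow, as the beaker itself is in the same place.

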